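Change the weighing jar behind the bottles

TASK

The jar with the yellow lid is the next to be weighed, but the oil and vinegar bottles stand in front of it on the steel tray: stand both bottles on the blue chopping board first, then set the yellow-lidded jar in the middle of the scale's round plate. Next put the green-lidded jar, which is finished with, from the board into exactly the place on the tray that has become free, and only then stand each bottle back on the very spot where it stood at the start. Set everything down upright and gently without dropping or knocking anything over, and do not shift the two canisters.

Things in the scene. Friction and masses are not known exactly. Their poses are not given: they have to be found in the camera images.
- oil: Oil bottle, loose: dark green glass, pale yellow label, black cap. 58 mm diameter up to 130 mm, tapering to a 26 mm neck; cap 32 mm in diameter from 170 to 200 mm (the top), the place to grip. About 0.4 kg. Origin: centre of underside, z up. Starts on the robot's side of the tray, in front of the yellow-lidded jar; it must end where it stood at the start.
- vinegar: Vinegar bottle, loose: brown glass, white label, red cap; shape, size and mass as the oil bottle, 72 mm beside it (centre to centre; either may be the left one). Origin: centre of underside. It must end where it stood at the start.
- yellow_jar: Jar with a yellow lid, loose, round and straight: body 54 mm in diameter with white contents, lid 56 mm in diameter from 52 to 70 mm (the top). About 0.18 kg. Origin: centre of underside, z up. Starts at jar_place on the tray, between the two canisters and behind the two bottles.
- green_jar: Jar with a green lid and brown contents, loose; shape, size and mass as the yellow-lidded jar. Origin: centre of underside. Starts on the blue board near the end away from the robot (70 to 90 mm along +x from the board's middle).
- jar_place (a point): Point on the fixed steel tray's floor (3 mm up) where the yellow-lidded jar starts. x: away from the bottles, roughly away from the robot; y: along the tray's long side. Tray 200 (x) x 280 (y) mm, rim 12 mm high, its centre at x -35 mm from here. Bottles at x -65, y +-36 mm; canisters at y +-92 mm: fingers fit at the jar along x once the bottles are gone, not along y.
- scale_plate (a point): Digital kitchen scale, fixed: white, 200 mm (x) by 150 mm (y), with a round steel plate 132 mm in diameter. This point is the middle of the plate's upper face, 24 mm above the worktop. The display lies towards -x. The plate does not give.
- board_top (a point): Blue chopping board, fixed, 300 mm (x) by 200 mm (y), 15 mm thick, flat on the worktop: the side area for the bottles. This point is the middle of its upper face; x along its long side, roughly away from the robot, z up.
- canister_l: White ceramic canister with a dark wooden lid, 74 mm in diameter, 98 mm high, 0.55 kg, loose on the tray on the +y side of the jar's place. Stays where it is. Origin: centre of its underside.
- canister_r: Steel canister with a dark wooden lid, same size, on the -y side of the jar's place. Stays where it is. Origin: centre of its underside.

How it is judged:
On the way, in this order (a step that is already met when the one before it is completed fails the run):
1. both bottles stand upright on the blue board, the yellow-lidded jar still in its place (x of oil in the frame of board_top between -0.15 and 0.15 m and y of oil in the frame of board_top between -0.1 and 0.1 m and z of oil in the frame of board_top between -0.006 and 0.006 m and angle between each of oil, vinegar, yellow_jar's own z axis and vertical below 0.1 rad and linear speed of each of oil, vinegar, yellow_jar below 0.03 m/s and x of vinegar in the frame of board_top between -0.15 and 0.15 m and y of vinegar in the frame of board_top between -0.1 and 0.1 m and z of vinegar in the frame of board_top between -0.006 and 0.006 m and horizontal distance between yellow_jar and jar_place below 0.015 m and z of yellow_jar in the frame of jar_place between -0.005 and 0.005 m), for 0.2 s.
2. the yellow-lidded jar stands released in the middle of the scale's plate, both bottles still on the board (x of oil in the frame of board_top between -0.15 and 0.15 m and y of oil in the frame of board_top between -0.1 and 0.1 m and z of oil in the frame of board_top between -0.006 and 0.006 m and angle between each of oil, vinegar, yellow_jar's own z axis and vertical below 0.1 rad and linear speed of each of oil, vinegar, yellow_jar below 0.03 m/s and x of vinegar in the frame of board_top between -0.15 and 0.15 m and y of vinegar in the frame of board_top between -0.1 and 0.1 m and z of vinegar in the frame of board_top between -0.006 and 0.006 m and horizontal distance between yellow_jar and scale_plate below 0.015 m and z of yellow_jar in the frame of scale_plate between -0.005 and 0.005 m and contact force between the fingers and yellow_jar below 0.1 N), for 0.2 s.
3. the green-lidded jar stands released in the freed place on the tray, both bottles still on the board (x of oil in the frame of board_top between -0.15 and 0.15 m and y of oil in the frame of board_top between -0.1 and 0.1 m and z of oil in the frame of board_top between -0.006 and 0.006 m and angle between each of oil, vinegar, green_jar, yellow_jar's own z axis and vertical below 0.1 rad and linear speed of each of oil, vinegar, green_jar, yellow_jar below 0.03 m/s and x of vinegar in the frame of board_top between -0.15 and 0.15 m and y of vinegar in the frame of board_top between -0.1 and 0.1 m and z of vinegar in the frame of board_top between -0.006 and 0.006 m and horizontal distance between green_jar and jar_place below 0.015 m and z of green_jar in the frame of jar_place between -0.005 and 0.005 m and horizontal distance between yellow_jar and scale_plate below 0.015 m and z of yellow_jar in the frame of scale_plate between -0.005 and 0.005 m and contact force between the fingers and green_jar below 0.1 N), for 0.2 s.
At the end, for the whole second after the job is handed in: The yellow-lidded jar stands upright on the scale's plate within 15 mm of its middle, the green-lidded jar upright on the tray within 15 mm of the place the yellow-lidded jar had, and each bottle upright within 15 mm of where it stood at the start, all released and at rest (horizontal distance between yellow_jar and scale_plate below 0.015 m and z of yellow_jar in the frame of scale_plate between -0.005 and 0.005 m and angle between each of yellow_jar, green_jar, oil, vinegar's own z axis and vertical below 0.1 rad and linear speed of each of yellow_jar, green_jar, oil, vinegar below 0.03 m/s and horizontal distance between green_jar and jar_place below 0.015 m and z of green_jar in the frame of jar_place between -0.005 and 0.005 m and distance of each of oil, vinegar from where it was at the start of the episode below 0.015 m); the robot touches nothing.
It fails at once if a bottle or jar is knocked over (angle between any of oil, vinegar, yellow_jar, green_jar's own z axis and vertical above 0.7 rad).
It fails at once if a bottle or jar is let fall instead of set down (more than about 2 cm) ((contact force between the fingers and oil below 0.1 N and linear speed of oil above 0.65 m/s) or (contact force between the fingers and vinegar below 0.1 N and linear speed of vinegar above 0.65 m/s) or (contact force between the fingers and yellow_jar below 0.1 N and linear speed of yellow_jar above 0.65 m/s) or (contact force between the fingers and green_jar below 0.1 N and linear speed of green_jar above 0.65 m/s)).
It fails at once if a canister is shifted by more than 15 mm (distance of any of canister_l, canister_r from where it was at the start of the episode above 0.015 m).
It also fails if it takes over 136 s, if anything falls off the work surface, if the arm or the gripper's body presses on something with over 40 N, if the wrist force passes 120 N, or if a joint passes its speed limit or range.

ROBOT

A 7-joint arm with a two-finger parallel gripper is mounted at the origin on the work surface. World frame = base frame: x ahead of the robot, y to its left, z up, the work surface at z = 0. Lengths are in m, angles in rad, forces in N, time in s.
With the tool pointing down it reaches from about 0.425 to 1.025 m from the base axis. Payload 9.4 kg.
Tool frame: the origin (TCP) lies on the centre line of the jaws, within the pads' length; the fingertips stand 17 mm ahead of it and the grasp point (between the pads) lies 2 mm behind it; z points along the fingers, y is the line along which they close (so a half turn about z gives the same grasp; the last joint's range is limited). The gripper opens to 93 mm and grips with 3 to 60 N. Pads are 15 mm wide; open, the fingers measure 128 mm over their backs; the gripper's body (75 mm by 188 mm) begins 65 mm behind the grasp point.
Start: joints at [-1.233, 0.599, -0.003, 1.599, 0.002, 0.943, -0.08], TCP at [0.292, 0.664, 0.236] pointing down, gripper open.
Joint ranges: [-2.57, 2.57], [-0.35, 1.97], [-1.29, 1.29], [0.11, 2.56], [-1.05, 4.19], [0.11, 1.86], [-2.63, 2.63]. Speed limits (rad/s): [2.22, 2.22, 3.01, 3.01, 3.14, 3.14, 3.14].

INTERFACE

Orientations are given as a rotation vector (axis times angle).
In Python, from station import * gives the robot as it stands.
- The arm moves only by the tool step_arm, never from a script. Its argument "targets" is text: rows parted by semicolons, each of 5 numbers parted by spaces: the finger opening in cm, from 0 to 9.3, then the shift along the tool's x, y, z in cm, then the turn about the tool's z in degrees. In form: hand tx ty tz spin; .... A call has 1 to 20 rows; each row shifts and turns the commanded pose from where the row before left it, along the tool's axes as they then stand; what a row does not reach is not made up. A row lasts 1/10 s, in which the tool goes at most 50 mm and 8.59 degrees, less where a joint would pass 70% of its speed; a pose out of reach is approached as far as the arm can. A call is refused whole if a number of a shift passes 5 or a number of a turn 8.59, either way. A call with a gripper value outside its range is refused whole. The fingers move at their own pace and stop on an object; "squeeze" is the grip in N (left out, the last holds). Time passes only in rows, so rows that do not move let the fingers close. It gives the time, the measured TCP pose, the force, the opening and the grip force at its end, in the units of the state.
- get_obs(): the state, without advancing time (a new reading comes with each control period).
- camera(name): name is "scene" or "top" or "wrist"; returns (picture, depth): 480x640x3 uint8, blue, green, red; 480x640 float32, m along the optical axis (not along the pixel's ray), 0 where there is no reading.
- get_calibration(name): a dict with "fx", "fy", "cx", "cy" (pixels), "D" ([k1, k2, p1, p2, k3] as OpenCV has them; the pictures are not rectified), "rvec" (rotation vector, rad) and "tvec" (3), from world to camera coordinates, as OpenCV has them. Camera axes: x right, y down, z forward; pixel columns grow to the right and rows downward; lengths in m; the calibration is good to about 2 mm. A picture is of the moment at which its call begins: read the wrist's pose just before it. get_calibration takes no time and is no camera call; for the wrist camera it gives the pose at the moment of the call.
- finish_job(): hands the job in; it is judged then, once.
Trained networks look in the newest picture that a camera, given by its name, has taken for a name from the list of things; names that differ only in an ending like _2 or _b are one class to them, and where a whole thing is asked for, a point or a joint stands for the part that bears it (a point fixed in the world has none). Each returns a list of dicts, best first, with "confidence" (0 to 1); they miss things now and then, are a little off and sometimes report something else, mostly with a low value. They report only what shows in the picture. A call takes as long as a camera call.
- find_in(label, camera): "xy" ([column, row] in pixels, amid what is visible of it).
- tip_of(label, camera): "xy" ([column, row] in pixels: a listed point, or the origin of a listed thing).
The state is a dict: "time_s": time; "joint_positions": joint angles; "joint_vel": joint speeds; "tau": joint torques, N m; "eef_pos": TCP position; "eef_rot": TCP orientation; "contact_force": force on the tool from outside, world axes, zero at the start; "torque": the same for the moment, N m; "opening": finger opening in m; "grasp_force": force on a finger pad.
Only numpy, scipy, OpenCV 4.12 (cv2) and the standard library are available. Lean on these libraries where they do the work, as an engineer would, in place of code of your own. Each camera call takes 0.05 s, during which the arm holds its last target. There are 200 camera calls.

## Working session

There is one attempt and no reset: what is moved stays moved. The work goes in short steps, Python scripts to look and compute and a tool call to move; the robot and the scene stay as the last step left them, time stands still between calls to the robot, and variables do not carry over. Pictures are saved under pics/ and viewed, at most 14 in all, crops included, and the job is handed in when it is done.

Besides the shell and the picture viewer there is one more tool, called after ">>>" as name(argument=value, ...) on one line, values as JSON. step_arm: Moves the arm, as the interface text tells. Its arguments: {"type":"object","properties":{"targets":{"type":"string"},"squeeze":{"type":"number"}},"required":["targets"]}

```bash
mkdir -p pics; ls; cat > h.py <<'E'
from station import *
import numpy as np, cv2
from scipy.spatial.transform import Rotation as R
def ray(cam,xy):
    c=get_calibration(cam); K=np.array([[c['fx'],0,c['cx']],[0,c['fy'],c['cy']],[0,0,1.]])
    n=cv2.undistortPoints(np.array([[xy]],float),K,np.array(c['D'],float))[0,0]
    Rm=cv2.Rodrigues(np.array(c['rvec'],float))[0]; t=np.array(c['tvec'],float).ravel()
    return -Rm.T@t, Rm.T@np.array([n[0],n[1],1.]), 
def atz(cam,xy,z):
    o,d=ray(cam,xy); return o+d*(z-o[2])/d[2]
def cloud(cam,depth):
    c=get_calibration(cam); K=np.array([[c['fx'],0,c['cx']],[0,c['fy'],c['cy']],[0,0,1.]])
    v,u=np.mgrid[0:480,0:640]; p=np.stack([u,v],-1).reshape(-1,1,2).astype(float)
    n=cv2.undistortPoints(p,K,np.array(c['D'],float))[:,0]
    Rm=cv2.Rodrigues(np.array(c['rvec'],float))[0]; t=np.array(c['tvec'],float).ravel()
    P=np.c_[n,np.ones(len(n))]*depth.reshape(-1,1)
    return ((P-t)@Rm).reshape(480,640,3)
E
python3 - <<'E'
from h import *
o=get_obs(); print(o['time_s'],o['eef_pos'],o['eef_rot'],o['opening'])
for cam in ['top','scene']:
    p,d=camera(cam); cv2.imwrite(f'pics/{cam}0.png',p); np.save(f'{cam}0.npy',d)
    C=cloud(cam,d)
    for n in ['oil','vinegar','yellow_jar','green_jar','jar_place','scale_plate','board_top','canister_l','canister_r']:
        for f,fn in ((find_in,'find'),(tip_of,'tip')):
            r=f(n,cam)[:2]
            for q in r:
                x,y=q['xy']; 
                print(cam,n,fn,np.round(q['xy']),round(q['confidence'],2),np.round(C[int(y),int(x)],3) if 0<=x<640 and 0<=y<480 else '')
E
```

```text
pics
0.0 [0.29202556 0.66309847 0.23477178] [-6.46811977e-01 -3.07413453e+00  2.34969840e-03] 0.09271839692663322
top oil find [173. 273.] 0.64 [0.453 0.31  0.157]
top oil tip [183. 273.] 0.88 [0.455 0.297 0.127]
top oil tip [157. 278.] 0.66 [0.444 0.368 0.098]
top vinegar find [143. 277.] 0.77 [0.443 0.378 0.16 ]
top vinegar tip [158. 275.] 0.98 [0.447 0.332 0.204]
top vinegar tip [167. 255.] 0.69 [0.504 0.355 0.073]
top yellow_jar find [161. 250.] 0.66 [0.513 0.37  0.076]
top yellow_jar tip [167. 254.] 0.96 [0.504 0.355 0.073]
top green_jar find [319. 200.] 0.84 [ 0.651 -0.024  0.086]
top green_jar find [172. 271.] 0.71 [0.459 0.312 0.166]
top green_jar tip [319. 206.] 0.94 [ 0.636 -0.022  0.084]
top jar_place find [177. 285.] 0.94 [0.429 0.345 0.004]
top jar_place tip [165. 251.] 0.61 [0.511 0.358 0.073]
top jar_place tip [169. 255.] 0.56 [0.504 0.349 0.075]
top scale_plate find [436. 281.] 0.77 [ 0.459 -0.333  0.031]
top scale_plate find [307. 240.] 0.46 [0.558 0.004 0.01 ]
top scale_plate tip [442. 270.] 0.62 [ 0.491 -0.353  0.025]
top board_top find [309. 239.] 0.88 [0.56  0.00
[... 1093 characters left out ...]
r_place tip [444. 217.] 0.92 [0.533 0.35  0.024]
scene scale_plate find [181. 276.] 0.77 [ 0.475 -0.347  0.024]
scene board_top find [323. 270.] 0.97 [ 0.574 -0.026  0.016]
scene board_top tip [328. 269.] 0.64 [ 0.634 -0.038  0.088]
scene canister_l find [469. 189.] 0.73 [0.517 0.428 0.087]
scene canister_l find [422. 211.] 0.66 [0.556 0.252 0.097]
scene canister_l tip [467. 204.] 0.86 [0.523 0.432 0.037]
scene canister_l tip [418. 228.] 0.69 [0.553 0.252 0.036]
scene canister_r find [469. 189.] 0.73 [0.517 0.428 0.087]
scene canister_r find [422. 211.] 0.66 [0.556 0.252 0.097]
scene canister_r tip [467. 204.] 0.86 [0.523 0.432 0.037]
scene canister_r tip [418. 228.] 0.69 [0.553 0.252 0.036]
```

View pics/top0.png

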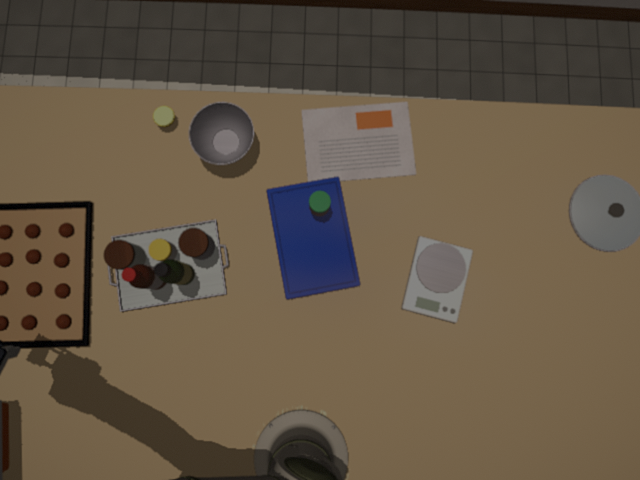

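View pics/scene0.png

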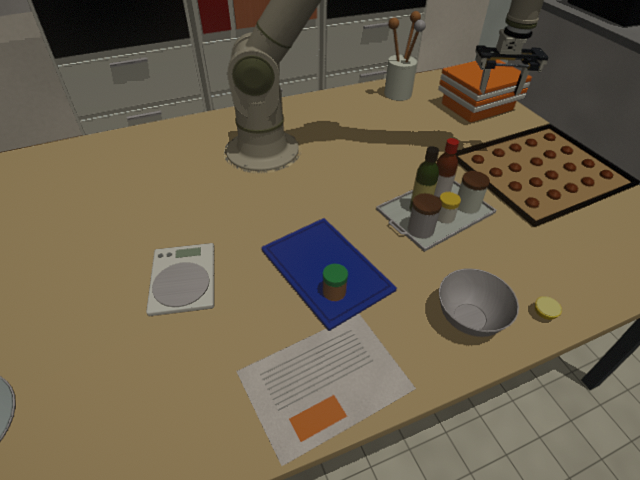

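```bash
python3 - <<'E'
from h import *
for cam in ['top','scene']:
    p=cv2.imread(f'pics/{cam}0.png'); C=cloud(cam,np.load(f'{cam}0.npy')); H=cv2.cvtColor(p,cv2.COLOR_BGR2HSV)
    def seg(name,hmin,hmax,smin,zr,box,vmin=60):
        m=(H[...,0]>=hmin)&(H[...,0]<=hmax)&(H[...,1]>smin)&(H[...,2]>vmin)&(C[...,2]>zr[0])&(C[...,2]<zr[1])
        m&=(C[...,0]>box[0])&(C[...,0]<box[1])&(C[...,1]>box[2])&(C[...,1]<box[3])
        q=C[m]; 
        if len(q)<5: print(cam,name,len(q));return
        print(cam,name,len(q),'min',np.round(np.percentile(q,2,0),3),'max',np.round(np.percentile(q,98,0),3), 'med',np.round(np.median(q,0),3))
        if name in('board','scale'): print(cv2.minAreaRect(q[:,:2].astype(np.float32)))
    seg('yellow',18,35,120,(.06,.09),(.4,.6,.25,.45))
    seg('green',36,85,80,(.075,.1),(.55,.75,-.15,.1),40)
    seg('red',0,8,120,(.185,.23),(.35,.55,.2,.5))
    seg('caps',0,180,-1,(.195,.215),(.35,.55,.2,.5),-1)
    seg('board',95,125,100,(.008,.022),(.35,.8,-.2,.2))
    seg('scale',0,180,-1,(.012,.035),(.3,.7,-.5,-.2),-1)
    seg('canl',0,180,-1,(.095,.115),(.4,.6,.39,.5),-1)
    seg('canr',0,180,-1,(.095,.115),(.4,.6,.2,.32),-1)
E
```

```text
top yellow 370 min [0.491 0.347 0.067] max [0.538 0.396 0.078] med [0.515 0.371 0.074]
top green 364 min [ 0.623 -0.049  0.081] max [ 0.672 -0.001  0.091] med [ 0.648 -0.025  0.086]
top red 156 min [0.432 0.381 0.2  ] max [0.459 0.409 0.209] med [0.445 0.395 0.204]
top caps 350 min [0.432 0.312 0.197] max [0.472 0.408 0.208] med [0.452 0.379 0.204]
top board 7488 min [ 0.423 -0.116  0.011] max [0.711 0.095 0.021] med [ 0.554 -0.005  0.016]
((0.567510187625885, -0.010504916310310364), (0.29652121663093567, 0.19558441638946533), 12.450912475585938)
top scale 4208 min [ 0.369 -0.42   0.014] max [ 0.564 -0.263  0.029] med [ 0.465 -0.34   0.021]
((0.4666067361831665, -0.34305116534233093), (0.14932648837566376, 0.20095784962177277), 76.82699584960938)
top canl 737 min [0.465 0.428 0.097] max [0.531 0.495 0.107] med [0.497 0.462 0.102]
top canr 772 min [0.442 0.25  0.097] max [0.567 0.316 0.11 ] med [0.531 0.285 0.102]
scene yellow 342 min [0.456 0.293 0.062] max [0.542 0.393 0.089] med [0.516 0.36  0.074]
scene green 426 min [ 0.626 -0.053  0.076] max [ 0.676 -0.004  0.088] med [ 0.653 -0.029  0.085]
scene red 110 min [0.432 0.38  0.186] max [0.462 0.405 0.205] med [0.453 0.39  0.201]
scene caps 186 min [0.433 0.308 0.195] max [0.475 0.404 0.205] med [0.456 0.334 0.202]
scene board 6626 min [ 0.429 -0.121  0.011] max [0.72  0.093 0.018] med [ 0.573 -0.019  0.015]
((0.5695658922195435, -0.013368219137191772), (0.2978464365005493, 0.19845955073833466), 12.46798038482666)
scene scale 4036 min [ 0.372 -0.426  0.014] max [ 0.568 -0.267  0.026] med [ 0.483 -0.347  0.02 ]
((0.4665931463241577, -0.3459107577800751), (0.14965863525867462, 0.20307576656341553), 76.6608657836914)
scene canl 400 min [0.466 0.395 0.096] max [0.534 0.492 0.11 ] med [0.499 0.455 0.1  ]
scene canr 574 min [0.456 0.246 0.096] max [0.568 0.315 0.113] med [0.529 0.284 0.102]
```

The top view shows the vinegar cap (129,274), oil cap (162,271), yellow lid (161,250), green lid (319,200), board (311,240) and scale plate (440,268). The scene view agrees with this. The measured points fit the given layout: the tray yaw is about 10.8°, and the predicted bottle spots match within 2 mm.

Next I'll align the tool's y axis with the tray's x axis.

>>> step_arm(targets="9.3 0 0 -1 7.9;9.3 0 0 -1 7.9;9.3 0 0 -1 7.9;9.3 0 0 -1 7.9;9.3 0 0 -1 7.9;9.3 0 0 -1 7.9;9.3 0 0 -1 7.9;9.3 0 0 0 0", squeeze=20)

```text
time_s: 2.7
eef_pos: [0.2922, 0.6642, 0.307]
eef_rot: [-2.001, -2.421, -0.003]
contact_force: [-0.0, -0.2, -0.5]
opening: 0.0929
grasp_force: 0.0
```

```bash
cat >> h.py <<'E'
def go(*t):
    o=get_obs(); M=R.from_rotvec(o['eef_rot']).as_matrix()
    print('t',round(o['time_s'],1),'tcp',np.round(o['eef_pos'],4),'yaw_y',round(np.degrees(np.arctan2(M[1,1],M[0,1])),2),'zax',np.round(M[:,2],3))
    p=np.array(o['eef_pos'])
    for q in t: q=np.array(q); print(q,'shift cm',np.round(M.T@(q-p)*100,2)); p=q
E
python3 - <<'E'
from h import *
# refine circle centres (top view), plate centre on scale
p=cv2.imread('pics/top0.png');C=cloud('top',np.load('top0.npy'))
m=(C[...,2]>.196)&(C[...,2]<.212)&(C[...,1]>.3)&(C[...,1]<.345)&(C[...,0]>.43)&(C[...,0]<.49)
q=C[m];print('oil cap',len(q),cv2.minEnclosingCircle(q[:,:2].astype(np.float32)),np.median(q,0))
for nm in('top','scene'):
    C=cloud(nm,np.load(nm+'0.npy'))
    # plate: z above scale body
    m=(C[...,0]>.36)&(C[...,0]<.58)&(C[...,1]>-.43)&(C[...,1]<-.26);z=C[...,2][m]
    print(nm,np.histogram(z,bins=np.arange(.008,.034,.002)))
    for zt in(.020,.022):
        q=C[m&(C[...,2]>zt)][:,:2].astype(np.float32); print(zt,len(q),cv2.minAreaRect(q))
go([.459,.323,.27],[.459,.323,.188])
E
```

```text
oil cap 170 ((0.4589892625808716, 0.32575592398643494), 0.01612212508916855) [0.45853741 0.32542859 0.2043427 ]
top (array([ 12,  23,  73, 230, 522, 714, 670, 620, 688, 429, 151,  26]), array([0.008, 0.01 , 0.012, 0.014, 0.016, 0.018, 0.02 , 0.022, 0.024,
       0.026, 0.028, 0.03 , 0.032]))
0.02 2587 ((0.46620383858680725, -0.3424180746078491), (0.14485029876232147, 0.19734638929367065), 76.64332580566406)
0.022 1917 ((0.4664752781391144, -0.34156545996665955), (0.14295503497123718, 0.1930057555437088), 78.38842010498047)
scene (array([ 36,  50,  60, 271, 856, 692, 354, 912, 706, 103,   4,   0]), array([0.008, 0.01 , 0.012, 0.014, 0.016, 0.018, 0.02 , 0.022, 0.024,
       0.026, 0.028, 0.03 , 0.032]))
0.02 2079 ((0.4673613905906677, -0.34516212344169617), (0.1424420028924942, 0.18994444608688354), 78.34140014648438)
0.022 1725 ((0.4780222475528717, -0.36264678835868835), (0.17041106522083282, 0.13133521378040314), 29.15138053894043)
t 2.7 tcp [0.2922 0.6642 0.307 ] yaw_y 10.84 zax [ 0.001  0.002 -1.   ]
[0.459 0.323 0.27 ] shift cm [-36.65   9.96   3.65]
[0.459 0.323 0.188] shift cm [-0.01 -0.01  8.2 ]
```

>>> step_arm(targets="9.3 -3.05 0.83 0.3 0;9.3 -3.05 0.83 0.3 0;9.3 -3.05 0.83 0.3 0;9.3 -3.05 0.83 0.3 0;9.3 -3.05 0.83 0.3 0;9.3 -3.05 0.83 0.3 0;9.3 -3.05 0.83 0.3 0;9.3 -3.05 0.83 0.3 0;9.3 -3.05 0.83 0.3 0;9.3 -3.05 0.83 0.3 0;9.3 -3.05 0.83 0.3 0;9.3 -3.05 0.83 0.3 0;9.3 0 0 2 0;9.3 0 0 2 0;9.3 0 0 0 0")

```text
time_s: 4.2
eef_pos: [0.4583, 0.3221, 0.2274]
eef_rot: [-1.995, -2.426, 0.006]
contact_force: [-0.3, -0.7, 0.2]
opening: 0.0931
grasp_force: 0.0
```

```bash
python3 - <<'E'
from h import *
go([.459,.3245,.188])
p,d=camera('wrist'); cv2.imwrite('pics/w1.png',p); C=cloud('wrist',d)
m=(C[...,2]>.19)&(C[...,2]<.212)
for y0,y1 in((.29,.355),(.365,.43)):
    q=C[m&(C[...,1]>y0)&(C[...,1]<y1)&(C[...,0]>.41)&(C[...,0]<.5)]
    if len(q)>20: print(len(q),cv2.minEnclosingCircle(q[:,:2].astype(np.float32)),np.median(q,0))
p=cv2.imread('pics/top0.png'); cv2.imwrite('pics/sc.png',cv2.resize(p[225:330,395:480],None,fx=5,fy=5))
E
```

```text
t 4.2 tcp [0.4583 0.3221 0.2274] yaw_y 11.14 zax [-0.003 -0.003 -1.   ]
[0.459  0.3245 0.188 ] shift cm [0.23 0.13 3.94]
2604 ((0.4419907033443451, 0.32179418206214905), 0.03168255090713501) [0.45670212 0.32826556 0.20333387]
3157 ((0.44343963265419006, 0.3964359164237976), 0.01602553203701973) [0.44330942 0.39678275 0.20357671]
```

View pics/w1.png

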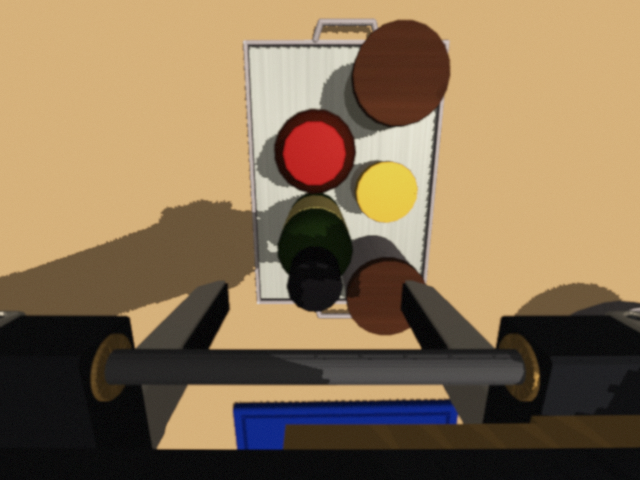

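View pics/sc.png

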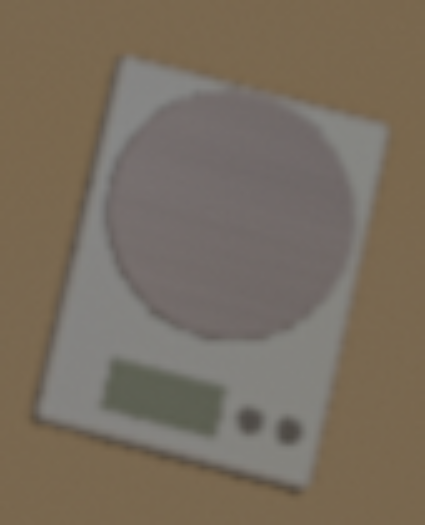

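The wrist view shows the oil cap centred between the fingers (314,280) and clear of everything else. The plate centre in the top view is at about (441,268).

>>> step_arm(targets="9.3 0.2 0 1.3 0;9.3 0.08 0.03 1.3 0;9.3 0 0 1.3 0;9.3 0 0 0 0;0 0 0 0 0;0 0 0 0 0;0 0 0 0 0;0 0 0 0 0;0 0 0 0 0;0 0 0 0 0;0 0 0 0 0;0 0 0 0 0", squeeze=20)

```text
time_s: 5.45
eef_pos: [0.4591, 0.3258, 0.1907]
eef_rot: [-2.0, -2.423, 0.0]
contact_force: [0.1, -0.5, 0.5]
opening: 0.0337
grasp_force: 0.3
```

```bash
python3 - <<'E'
from h import *
print('plate',atz('top',(441,267.6),.024), atz('scene',(181.5,285),.024))
bd=np.array([.5685,-.012]);a=np.radians(12.4);Rb=np.array([[np.cos(a),-np.sin(a)],[np.sin(a),np.cos(a)]])
P=bd+Rb@[-.1,-.05];Q=bd+Rb@[-.1,.05];print(P,Q)
o=get_obs();z=o['eef_pos'][2]
go([.458,.325,.32],[*P,.32],[*P,z+.0125],[*P,.29],[.444,.396,.29],[.444,.396,z],[.444,.396,.32],[*Q,.32],[*Q,z+.0125])
E
```

```text
plate [ 0.49461449 -0.35061816  0.024     ] [ 0.50332763 -0.35120831  0.024     ]
[ 0.48156954 -0.08230715] [0.46009601 0.01536008]
t 5.5 tcp [0.4591 0.3258 0.1907] yaw_y 10.93 zax [-0. -0. -1.]
[0.458 0.325 0.32 ] shift cm [ -0.06  -0.13 -12.93]
[ 0.48156954 -0.08230715  0.32      ] shift cm [-40.44  -5.41   0.  ]
[ 0.48156954 -0.08230715  0.20316907] shift cm [ 0.    0.   11.68]
[ 0.48156954 -0.08230715  0.29      ] shift cm [-0.   -0.   -8.68]
[0.444 0.396 0.29 ] shift cm [47.67  5.38 -0.  ]
[0.444      0.396      0.19066907] shift cm [0.   0.   9.93]
[0.444 0.396 0.32 ] shift cm [ -0.    -0.   -12.93]
[0.46009601 0.01536008 0.32      ] shift cm [-37.68  -5.64   0.  ]
[0.46009601 0.01536008 0.20316907] shift cm [ 0.    0.   11.68]
```

>>> step_arm(targets="0 0 0 0 0;0 0 0 0 0;0 0 0 0 0;0 0 0 -0.3 0;0 0 0 -0.6 0;0 0 0 -1 0;0 0 0 -1.5 0;0 0 0 -2 0;0 0 0 -2 0;0 0 0 -2 0;0 0 0 -2 0;0 0 0 -1.5 0;0 0 0 0 0;0 0 0 0 0", squeeze=35)

```text
time_s: 6.85
eef_pos: [0.459, 0.3258, 0.3198]
eef_rot: [2.0, 2.423, 0.001]
contact_force: [0.1, -0.0, -4.5]
opening: 0.0313
grasp_force: 35.0
```

>>> step_arm(targets="0 -1 -0.3 0 0;0 -1.5 -0.3 0 0;0 -2 -0.3 0 0;0 -2.6 -0.3 0 0;0 -2.6 -0.3 0 0;0 -2.6 -0.3 0 0;0 -2.6 -0.3 0 0;0 -2.6 -0.3 0 0;0 -2.6 -0.3 0 0;0 -2.6 -0.3 0 0;0 -2.6 -0.3 0 0;0 -2.6 -0.3 0 0;0 -2.6 -0.3 0 0;0 -2.6 -0.3 0 0;0 -2.6 -0.3 0 0;0 -2 -0.3 0 0;0 -1.5 -0.3 0 0;0 -1.2 -0.3 0 0;0 0 0 0 0;0 0 0 0 0")

```text
time_s: 8.85
eef_pos: [0.4824, -0.0811, 0.3196]
eef_rot: [-2.0, -2.422, -0.0]
contact_force: [0.4, -0.4, -4.7]
opening: 0.0314
grasp_force: 35.0
```

>>> step_arm(targets="0 0 0 0.8 0;0 0 0 1.5 0;0 0 0 2 0;0 0 0 2 0;0 0 0 2 0;0 0 0 1.2 0;0 0 0 0.7 0;0 0 0 0.4 0;0 0 0 0.2 0;0 0 0 0.2 0;0 0 0 0.2 0;0 0 0 0.1 0;0 0 0 0 0;0 0 0 0 0")

```text
time_s: 10.25
eef_pos: [0.4828, -0.0811, 0.2068]
eef_rot: [2.0, 2.423, 0.0]
contact_force: [0.1, -0.1, -2.5]
opening: 0.0312
grasp_force: 35.0
```

>>> step_arm(targets="0 0 0 0.1 0;0 0 0 0.1 0;0 0 0 0 0;0 0 0 0 0")

```text
time_s: 10.65
eef_pos: [0.4827, -0.0811, 0.2046]
eef_rot: [-2.0, -2.423, 0.0]
contact_force: [0.2, -0.8, -3.6]
opening: 0.0314
grasp_force: 35.0
```

>>> step_arm(targets="0 0 0 0.1 0;0 0 0 0.05 0;0 0 0 0 0;0 0 0 0 0")

```text
time_s: 11.05
eef_pos: [0.4828, -0.0811, 0.2031]
eef_rot: [2.0, 2.423, -0.0]
contact_force: [1.2, -0.1, -3.2]
opening: 0.0315
grasp_force: 35.0
```

>>> step_arm(targets="0 0 0 0.05 0;0 0 0 0.05 0;0 0 0 0 0;0 0 0 0 0")

```text
time_s: 11.45
eef_pos: [0.4829, -0.0812, 0.2025]
eef_rot: [2.0, 2.423, 0.001]
contact_force: [-1.2, 0.2, 5.6]
opening: 0.0314
grasp_force: 35.0
```

>>> step_arm(targets="4 0 0 0 0;9.3 0 0 0 0;9.3 0 0 0 0;9.3 0 0 0 0;9.3 0 0 -0.5 0;9.3 0 0 -1.5 0;9.3 0 0 -2 0;9.3 0 0 -2.5 0;9.3 0 0 -2.5 0;9.3 0 0 0 0")

```text
time_s: 12.45
eef_pos: [0.4841, -0.0815, 0.2951]
eef_rot: [1.998, 2.42, 0.005]
contact_force: [-0.2, 0.5, 0.6]
opening: 0.0932
grasp_force: 0.0
```

>>> step_arm(targets="9.3 1.6 0.2 0 0;9.3 3 0.3 0 0;9.3 3 0.3 0 0;9.3 3 0.3 0 0;9.3 3 0.3 0 0;9.3 3 0.3 0 0;9.3 3 0.3 0 0;9.3 3 0.3 0 0;9.3 3 0.3 0 0;9.3 3 0.3 0 0;9.3 3 0.3 0 0;9.3 3 0.3 0 0;9.3 3 0.4 0 0;9.3 3 0.4 0 0;9.3 3 0.4 0 0;9.3 2 0.2 0 0;9.3 2 0.2 0 0;9.3 0 0 2 0;9.3 0 0 2 0;9.3 0 0 0 0")

```text
time_s: 14.45
eef_pos: [0.4416, 0.395, 0.2498]
eef_rot: [2.0, 2.423, -0.007]
contact_force: [-0.2, -0.4, 0.1]
opening: 0.0928
grasp_force: 0.0
```

```bash
python3 - <<'E'
from h import *
go([.444,.396,.1907])
p,d=camera('wrist'); C=cloud('wrist',d)
H=cv2.cvtColor(p,cv2.COLOR_BGR2HSV); m=(C[...,2]>.19)&(C[...,2]<.212)&(H[...,1]>150)
q=C[m]; print(len(q),cv2.minEnclosingCircle(q[:,:2].astype(np.float32)),np.median(q,0))
E
```

```text
t 14.4 tcp [0.4416 0.395  0.2498] yaw_y 10.92 zax [-0.003 -0.003 -1.   ]
[0.444  0.396  0.1907] shift cm [0.07 0.28 5.91]
1967 ((0.4432350993156433, 0.3966728150844574), 0.01579783856868744) [0.44296946 0.39909225 0.20349973]
```

>>> step_arm(targets="9.3 0 0.1 2 0;9.3 0 0 2 0;9.3 0 0 1.4 0;9.3 0 0 0.5 0;9.3 0 0 0 0;9.3 0 0 0 0")

```text
time_s: 15.1
eef_pos: [0.444, 0.3964, 0.1939]
eef_rot: [2.0, 2.423, 0.002]
contact_force: [0.0, 0.3, 0.6]
opening: 0.0931
grasp_force: 0.0
```

```bash
python3 - <<'E'
from h import *
go([.444,.396,.1907])
E
```

```text
t 15.1 tcp [0.444  0.3964 0.1939] yaw_y 10.92 zax [ 0.001  0.001 -1.   ]
[0.444  0.396  0.1907] shift cm [-0.04 -0.01  0.32]
```

>>> step_arm(targets="9.3 0 0 0.3 0;3 0 0 0 0;0 0 0 0 0;0 0 0 0 0;0 0 0 0 0;0 0 0 0 0;0 0 0 0 0;0 0 0 0 0;0 0 0 0 0;0 0 0 0 0;0 0 0 0 0;0 0 0 0 0;0 0 0 0 0")

```text
time_s: 16.4
eef_pos: [0.4435, 0.3962, 0.1901]
eef_rot: [-2.0, -2.423, 0.0]
contact_force: [-0.6, -0.4, 0.2]
opening: 0.0313
grasp_force: 35.0
```

>>> step_arm(targets="0 0 0 -0.3 0;0 0 0 -0.6 0;0 0 0 -1 0;0 0 0 -1.5 0;0 0 0 -2 0;0 0 0 -2 0;0 0 0 -2 0;0 0 0 -2 0;0 0 0 -1.5 0;0 0 0 0 0;0 0 0 0 0")

```text
time_s: 17.5
eef_pos: [0.4433, 0.396, 0.3192]
eef_rot: [-1.999, -2.423, -0.001]
contact_force: [0.8, -1.0, -5.0]
opening: 0.0314
grasp_force: 35.0
```

>>> step_arm(targets="0 -1 -0.33 0 0;0 -1.5 -0.33 0 0;0 -2 -0.33 0 0;0 -2.6 -0.33 0 0;0 -2.6 -0.33 0 0;0 -2.6 -0.33 0 0;0 -2.6 -0.33 0 0;0 -2.6 -0.33 0 0;0 -2.6 -0.33 0 0;0 -2.6 -0.33 0 0;0 -2.6 -0.33 0 0;0 -2.6 -0.33 0 0;0 -2.6 -0.33 0 0;0 -2.6 -0.33 0 0;0 -2 -0.33 0 0;0 -1.5 -0.33 0 0;0 -1.1 -0.33 0 0;0 0 0 0 0;0 0 0 0 0")

```text
time_s: 19.4
eef_pos: [0.4596, 0.0153, 0.3191]
eef_rot: [-2.0, -2.422, -0.001]
contact_force: [-0.0, 0.2, -4.9]
opening: 0.0317
grasp_force: 35.0
```

>>> step_arm(targets="0 0 0 0.8 0;0 0 0 1.5 0;0 0 0 2 0;0 0 0 2 0;0 0 0 2 0;0 0 0 1.2 0;0 0 0 0.7 0;0 0 0 0.4 0;0 0 0 0.3 0;0 0 0 0.2 0;0 0 0 0.2 0;0 0 0 0.1 0;0 0 0 0 0;0 0 0 0 0")

```text
time_s: 20.8
eef_pos: [0.4601, 0.0154, 0.2053]
eef_rot: [2.0, 2.423, 0.0]
contact_force: [0.3, -0.0, -4.0]
opening: 0.0316
grasp_force: 35.0
```

Contact is expected at about 0.2025.

>>> step_arm(targets="0 0 0 0.1 0;0 0 0 0.1 0;0 0 0 0.05 0;0 0 0 0.05 0;0 0 0 0 0;0 0 0 0 0")

```text
time_s: 21.4
eef_pos: [0.46, 0.0153, 0.2021]
eef_rot: [2.0, 2.423, -0.0]
contact_force: [-1.0, 0.7, -4.1]
opening: 0.0314
grasp_force: 35.0
```

>>> step_arm(targets="0 0 0 0.05 0;0 0 0 0 0;0 0 0 0 0")

```text
time_s: 21.7
eef_pos: [0.4601, 0.0153, 0.202]
eef_rot: [2.0, 2.423, 0.001]
contact_force: [-1.9, 0.1, 6.0]
opening: 0.0314
grasp_force: 35.0
```

>>> step_arm(targets="4 0 0 0 0;9.3 0 0 0 0;9.3 0 0 0 0;9.3 0 0 0 0;9.3 0 0 -0.5 0;9.3 0 0 -1.5 0;9.3 0 0 -2 0;9.3 0 0 -2.5 0;9.3 0 0 -1 0;9.3 0 0 0 0")

```text
time_s: 22.7
eef_pos: [0.4606, 0.0155, 0.2777]
eef_rot: [1.998, 2.422, 0.004]
contact_force: [0.1, 0.2, -0.1]
opening: 0.0929
grasp_force: 0.0
```

>>> step_arm(targets="9.3 1.6 0.4 0 0;9.3 2.6 0.94 0 0;9.3 2.6 0.94 0 0;9.3 2.6 0.94 0 0;9.3 2.6 0.94 0 0;9.3 2.6 0.94 0 0;9.3 2.6 0.94 0 0;9.3 2.6 0.94 0 0;9.3 2.6 0.94 0 0;9.3 2.6 0.94 0 0;9.3 2.6 0.94 0 0;9.3 2.6 0.94 0 0;9.3 2.6 0.94 0 0;9.3 1.1 0.5 0 0;9.3 0 0 2.5 0;9.3 0 0 2.5 0;9.3 0 0 2.5 0;9.3 0 0 0 0;9.3 0 0 0 0")

```text
time_s: 24.6
eef_pos: [0.5153, 0.3705, 0.2014]
eef_rot: [2.001, 2.422, -0.002]
contact_force: [0.6, 0.1, 0.4]
opening: 0.0931
grasp_force: 0.0
```

```bash
python3 - <<'E'
from h import *
go([.515,.371,.065])
p,d=camera('wrist'); cv2.imwrite('pics/w2.png',p);C=cloud('wrist',d)
H=cv2.cvtColor(p,cv2.COLOR_BGR2HSV); m=(C[...,2]>.06)&(C[...,2]<.085)&(H[...,1]>120)&(H[...,0]>18)&(H[...,0]<35)
q=C[m]; print(len(q),cv2.minEnclosingCircle(q[:,:2].astype(np.float32)),np.median(q,0))
p,d=camera('top'); C=cloud('top',d);H=cv2.cvtColor(p,cv2.COLOR_BGR2HSV);cv2.imwrite('pics/top1.png',p)
for n,m in(('y',(C[...,2]>.06)&(C[...,2]<.085)&(H[...,1]>120)&(H[...,0]>18)&(H[...,0]<35)&(C[...,1]>.3)),('caps',(C[...,2]>.205)&(C[...,2]<.225)&(abs(C[...,1]+.03)<.1)&(abs(C[...,0]-.47)<.06))):
  q=C[m];print(n,len(q),np.median(q,0))
E
```

```text
t 24.6 tcp [0.5153 0.3705 0.2014] yaw_y 10.89 zax [-0.001 -0.001 -1.   ]
[0.515 0.371 0.065] shift cm [ 7.000e-02 -1.000e-02  1.364e+01]
3167 ((0.513849139213562, 0.3738422691822052), 0.02797643281519413) [0.51339445 0.37574144 0.07304801]
y 361 [0.51448085 0.37082053 0.07413297]
caps 327 [ 0.47244671 -0.06589184  0.21609283]
```

View pics/w2.png

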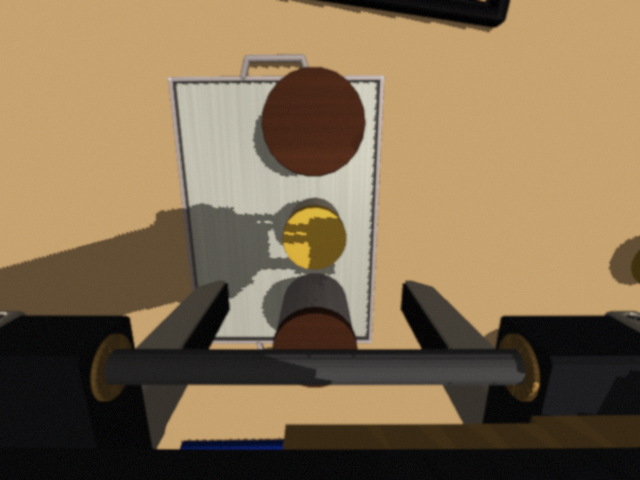

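The wrist view shows the yellow jar (314,238) centred between the canisters, with room for the fingers along tray x. I'll descend on it.

>>> step_arm(targets="9.3 0.15 -0.08 2.5 0;9.3 0 0 2.5 0;9.3 0 0 2.5 0;9.3 0 0 2.5 0;9.3 0 0 1.5 0;9.3 0 0 1 0;9.3 0 0 0.7 0;9.3 0 0 0.4 0;9.3 0 0 0 0;9.3 0 0 0 0")

```text
time_s: 25.7
eef_pos: [0.5145, 0.3728, 0.0663]
eef_rot: [2.0, 2.423, 0.001]
contact_force: [0.2, 0.2, -0.6]
opening: 0.0933
grasp_force: 0.0
```

>>> step_arm(targets="6 0 0 0 0;4 0 0 0 0;4 0 0 0 0;4 0 0 0 0;4 0 0 0 0;4 0 0 0 0;4 0 0 0 0;4 0 0 0 0", squeeze=20)

```text
time_s: 26.5
eef_pos: [0.5142, 0.3727, 0.0657]
eef_rot: [2.0, 2.423, 0.0]
contact_force: [0.0, 0.2, 1.7]
opening: 0.0553
grasp_force: 20.0
```

>>> step_arm(targets="4 0 0 -0.4 0;4 0 0 -0.8 0;4 0 0 -1.5 0;4 0 0 -2.5 0;4 0 0 -3 0;4 0 0 -3 0;4 0 0 -3 0;4 0 0 -3 0;4 0 0 -3 0;4 0 0 -2.5 0;4 0 0 -1.8 0;4 0 0 -1 0;4 0 0 0 0")

```text
time_s: 27.8
eef_pos: [0.5146, 0.3727, 0.3226]
eef_rot: [2.0, 2.423, 0.004]
contact_force: [-0.1, -0.2, -1.6]
opening: 0.0554
grasp_force: 20.0
```

>>> step_arm(targets="4 -1 -0.52 0 0;4 -1.5 -0.52 0 0;4 -2 -0.52 0 0;4 -2.6 -0.52 0 0;4 -2.6 -0.52 0 0;4 -2.6 -0.52 0 0;4 -2.6 -0.52 0 0;4 -2.6 -0.52 0 0;4 -2.6 -0.52 0 0;4 -2.6 -0.52 0 0;4 -2.6 -0.52 0 0;4 -2.6 -0.52 0 0;4 -2.6 -0.52 0 0;4 -2.6 -0.52 0 0;4 -2.6 -0.52 0 0;4 -2.6 -0.52 0 0;4 -2.6 -0.52 0 0;4 -2.6 -0.52 0 0;4 -2.6 -0.52 0 0")

```text
time_s: 29.7
eef_pos: [0.5028, -0.1012, 0.3203]
eef_rot: [-2.001, -2.421, 0.001]
contact_force: [0.7, 0.1, -1.7]
opening: 0.0556
grasp_force: 20.0
```

>>> step_arm(targets="4 -2.6 -0.52 0 0;4 -2.6 -0.52 0 0;4 -2.6 -0.52 0 0;4 -2.6 -0.52 0 0;4 -2.6 -0.52 0 0;4 -2.6 -0.52 0 0;4 -2.6 -0.52 0 0;4 -2.6 -0.52 0 0;4 -1.6 -0.52 0 0;4 -1.2 -0.52 0 0;4 -0.9 -0.52 0 0;4 0 0 1 0;4 0 0 2 0;4 0 0 2 0;4 0 0 2 0;4 0 0 1 0;4 0 0 0 0;4 0 0 0 0")

```text
time_s: 31.5
eef_pos: [0.4952, -0.35, 0.2409]
eef_rot: [1.999, 2.423, 0.0]
contact_force: [0.6, -0.2, -1.2]
opening: 0.0557
grasp_force: 20.0
```

```bash
python3 - <<'E'
from h import *
go([.4946,-.3506,.0657+.021])
p,d=camera('wrist'); cv2.imwrite('pics/w3.png',p)
p,d=camera('top'); cv2.imwrite('pics/top2.png',p)
for c in('wrist','top'):
  for q in tip_of('scale_plate',c)[:2]: print(c,q,atz(c,q['xy'],.024))
E
```

```text
t 31.5 tcp [ 0.4952 -0.35    0.2409] yaw_y 10.96 zax [ 0. -0. -1.]
[ 0.4946 -0.3506  0.0867] shift cm [-0.05 -0.07 15.42]
wrist {'xy': [314.4, 221.7], 'confidence': 0.55} [ 0.49474248 -0.35093734  0.024     ]
top {'xy': [441.1, 268.1], 'confidence': 0.77} [ 0.49330731 -0.35088167  0.024     ]
top {'xy': [320.0, 204.7], 'confidence': 0.39} [ 0.65178079 -0.02798368  0.024     ]
```

View pics/w3.png

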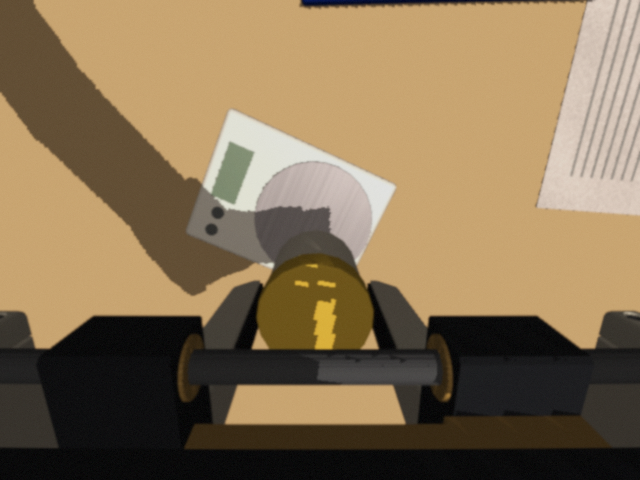

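The wrist view shows the jar held and the plate at (314,215). All measurements agree on (0.494, -0.351), so I'll lower it.

>>> step_arm(targets="4 -0.05 -0.08 1 0;4 0 0 2.5 0;4 0 0 2.5 0;4 0 0 2.5 0;4 0 0 2.5 0;4 0 0 1.8 0;4 0 0 1 0;4 0 0 0.5 0;4 0 0 0.4 0;4 0 0 0.3 0;4 0 0 0.1 0;4 0 0 0 0;4 0 0 0 0")

```text
time_s: 33.0
eef_pos: [0.4945, -0.3509, 0.0901]
eef_rot: [1.999, 2.423, 0.0]
contact_force: [-0.2, -0.0, -2.5]
opening: 0.0556
grasp_force: 20.0
```

>>> step_arm(targets="4 0 0 0.1 0;4 0 0 0.1 0;4 0 0 0.05 0;4 0 0 0.05 0;4 0 0 0.05 0;4 0 0 0 0;4 0 0 0 0")

```text
time_s: 33.7
eef_pos: [0.4942, -0.3507, 0.0866]
eef_rot: [2.0, 2.423, 0.001]
contact_force: [-1.4, 1.1, 5.1]
opening: 0.0555
grasp_force: 20.0
```

>>> step_arm(targets="6.5 0 0 0 0;9.3 0 0 0 0;9.3 0 0 0 0;9.3 0 0 0 0;9.3 0 0 -0.5 0;9.3 0 0 -1 0;9.3 0 0 -2 0;9.3 0 0 -2.5 0;9.3 0 0 -2.5 0;9.3 0 0 -2.5 0;9.3 0 0 -1 0;9.3 0 0 0 0")

```text
time_s: 34.9
eef_pos: [0.4948, -0.3511, 0.2078]
eef_rot: [1.998, 2.421, 0.001]
contact_force: [-0.3, 0.2, -0.3]
opening: 0.0928
grasp_force: 0.0
```

>>> step_arm(targets="9.3 2.06 1.53 0 0;9.3 2.06 1.53 0 0;9.3 2.06 1.53 0 0;9.3 2.06 1.53 0 0;9.3 2.06 1.53 0 0;9.3 2.06 1.53 0 0;9.3 2.06 1.53 0 0;9.3 2.06 1.53 0 0;9.3 2.06 1.53 0 0;9.3 2.06 1.53 0 0;9.3 2.06 1.53 0 0;9.3 2.06 1.53 0 0;9.3 2.06 1.53 0 0;9.3 2.06 1.53 0 0;9.3 0 0 0 0;9.3 0 0 0 0")

```text
time_s: 36.5
eef_pos: [0.6493, -0.0266, 0.2048]
eef_rot: [-1.998, -2.423, 0.002]
contact_force: [0.4, 0.5, -0.1]
opening: 0.093
grasp_force: 0.0
```

```bash
python3 - <<'E'
from h import *
p,d=camera('wrist'); cv2.imwrite('pics/w4.png',p);C=cloud('wrist',d)
H=cv2.cvtColor(p,cv2.COLOR_BGR2HSV); m=(C[...,2]>.075)&(C[...,2]<.095)&(H[...,1]>80)&(H[...,0]>36)&(H[...,0]<85)
q=C[m]; print(len(q),cv2.minEnclosingCircle(q[:,:2].astype(np.float32)),np.median(q,0))
p,d=camera('top'); cv2.imwrite('pics/top3.png',p);C=cloud('top',d);H=cv2.cvtColor(p,cv2.COLOR_BGR2HSV)
m=(C[...,2]>.085)&(C[...,2]<.105)&(H[...,1]>120)&(H[...,0]>18)&(H[...,0]<35)&(C[...,1]<-.25)
q=C[m];print('yellow',len(q),np.median(q,0))
m=(C[...,2]>.075)&(C[...,2]<.095)&(H[...,1]>80)&(H[...,0]>36)&(H[...,0]<85)
q=C[m];print('green',len(q),np.median(q,0))
go([.65,-.027,.0777])
E
```

```text
3298 ((0.6464726328849792, -0.026542184874415398), 0.027886267751455307) [ 0.64609318 -0.02508708  0.08456139]
yellow 370 [ 0.49572891 -0.34758088  0.09453313]
green 0 [nan nan nan]
t 36.6 tcp [ 0.6491 -0.0281  0.2055] yaw_y 10.86 zax [-0.001 -0.001 -1.   ]
[ 0.65   -0.027   0.0777] shift cm [ 0.1   0.13 12.78]
  return _methods._mean(a, axis=axis, dtype=dtype,
  ret = um.true_divide(
```

View pics/w4.png

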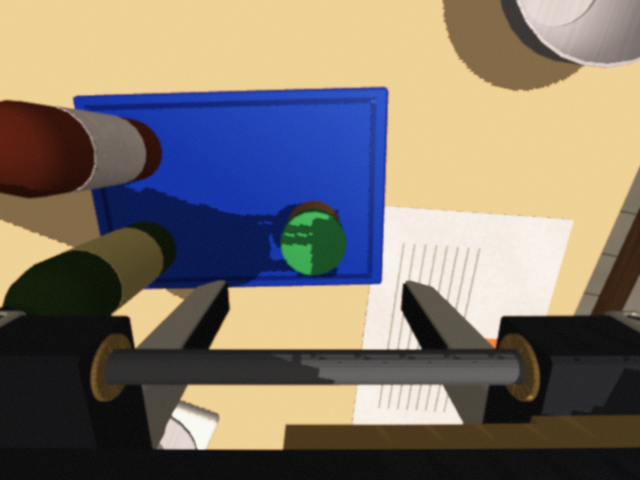

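View pics/top3.png

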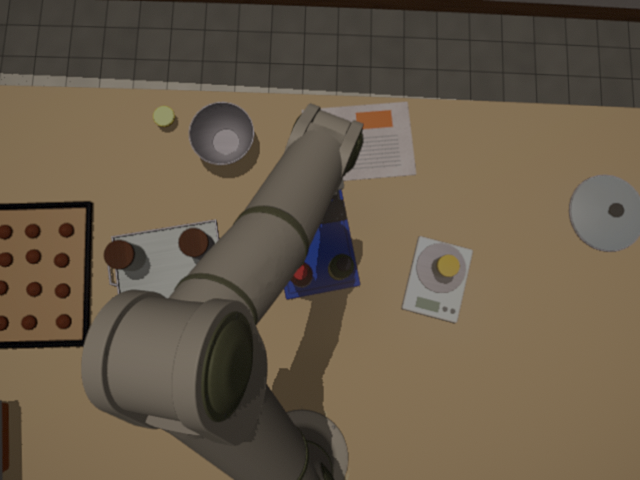

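The wrist view shows the green lid at (313,242) between the fingers, with the bottles well to the left. The top view shows the yellow jar on the plate (448,266) and both bottles upright on the board.

>>> step_arm(targets="9.3 0.12 -0.1 2.5 0;9.3 0 0 2.5 0;9.3 0 0 2.5 0;9.3 0 0 2 0;9.3 0 0 1.5 0;9.3 0 0 1 0;9.3 0 0 0.5 0;9.3 0 0 0.2 0;9.3 0 0 0 0;9.3 0 0 0 0")

```text
time_s: 37.6
eef_pos: [0.6491, -0.026, 0.0798]
eef_rot: [1.999, 2.422, 0.001]
contact_force: [-1.3, -0.2, 0.4]
opening: 0.0931
grasp_force: 0.0
```

>>> step_arm(targets="6 0 0 0 0;4 0 0 0 0;4 0 0 0 0;4 0 0 0 0;4 0 0 0 0;4 0 0 0 0;4 0 0 0 0;4 0 0 0 0")

```text
time_s: 38.4
eef_pos: [0.6485, -0.026, 0.0791]
eef_rot: [-2.0, -2.423, 0.0]
contact_force: [-0.8, -0.6, 1.1]
opening: 0.0554
grasp_force: 20.0
```

>>> step_arm(targets="4 0 0 -0.4 0;4 0 0 -0.8 0;4 0 0 -1.5 0;4 0 0 -2.5 0;4 0 0 -2.6 0;4 0 0 -2.6 0;4 0 0 -2.6 0;4 0 0 -1.8 0;4 0 0 -1 0;4 0 0 0 0")

```text
time_s: 39.4
eef_pos: [0.6492, -0.0261, 0.2391]
eef_rot: [1.998, 2.421, 0.003]
contact_force: [0.3, -0.3, -2.0]
opening: 0.0558
grasp_force: 20.0
```

>>> step_arm(targets="4 1 -0.31 0 0;4 1.6 -0.31 0 0;4 2 -0.31 0 0;4 2.6 -0.31 0 0;4 2.6 -0.31 0 0;4 2.6 -0.31 0 0;4 2.6 -0.31 0 0;4 2.6 -0.31 0 0;4 2.6 -0.31 0 0;4 2.6 -0.31 0 0;4 2.6 -0.31 0 0;4 2.6 -0.31 0 0;4 2.6 -0.31 0 0;4 2.6 -0.31 0 0;4 2.6 -0.31 0 0;4 2.4 -0.31 0 0;4 2 -0.31 0 0;4 1.5 -0.31 0 0;4 0 0 0 0;4 0 0 0 0")

```text
time_s: 41.4
eef_pos: [0.5147, 0.3722, 0.2369]
eef_rot: [1.999, 2.422, -0.001]
contact_force: [-0.1, -0.3, -2.0]
opening: 0.0553
grasp_force: 20.0
```

```bash
python3 - <<'E'
from h import *
go([.5143,.3725,.0671])
E
```

```text
t 41.4 tcp [0.5147 0.3722 0.2369] yaw_y 10.93 zax [-0.    -0.001 -1.   ]
[0.5143 0.3725 0.0671] shift cm [ 0.05 -0.03 16.98]
```

>>> step_arm(targets="4 0.03 -0.03 1 0;4 0 0 2.5 0;4 0 0 2.5 0;4 0 0 2.5 0;4 0 0 2.5 0;4 0 0 2.2 0;4 0 0 1.6 0;4 0 0 0.8 0;4 0 0 0.5 0;4 0 0 0.3 0;4 0 0 0.2 0;4 0 0 0 0;4 0 0 0 0")

```text
time_s: 42.7
eef_pos: [0.5146, 0.3733, 0.0717]
eef_rot: [1.999, 2.423, 0.001]
contact_force: [-0.3, 0.5, -1.3]
opening: 0.0555
grasp_force: 20.0
```

>>> step_arm(targets="4 0 0 0.1 0;4 0 0 0.1 0;4 0 0 0.1 0;4 0 0 0.05 0;4 0 0 0.05 0;4 0 0 0.05 0;4 0 0 0 0;4 0 0 0 0")

```text
time_s: 43.5
eef_pos: [0.5144, 0.3731, 0.0671]
eef_rot: [-2.0, -2.423, -0.0]
contact_force: [-1.9, -1.0, 6.2]
opening: 0.0557
grasp_force: 20.0
```

>>> step_arm(targets="6.5 0 0 0 0;9.3 0 0 0 0;9.3 0 0 0 0;9.3 0 0 0 0;9.3 0 0 -0.5 0;9.3 0 0 -1 0;9.3 0 0 -2 0;9.3 0 0 -2.8 0;9.3 0 0 -3 0;9.3 0 0 -3 0;9.3 0 0 -3 0;9.3 0 0 -3 0;9.3 0 0 -3 0;9.3 0 0 -1 0;9.3 0 0 0 0")

```text
time_s: 45.0
eef_pos: [0.5149, 0.3733, 0.2914]
eef_rot: [2.0, 2.423, 0.005]
contact_force: [1.3, -0.4, 0.2]
opening: 0.0931
grasp_force: 0.0
```

>>> step_arm(targets="9.3 -1.5 -0.8 0 0;9.3 -2.5 -0.8 0 0;9.3 -2.5 -0.8 0 0;9.3 -2.5 -0.9 0 0;9.3 -2.5 -0.9 0 0;9.3 -2.5 -0.9 0 0;9.3 -2.5 -0.9 0 0;9.3 -2.5 -0.9 0 0;9.3 -2.5 -0.9 0 0;9.3 -2.5 -0.9 0 0;9.3 -2.5 -0.9 0 0;9.3 -2.5 -0.9 0 0;9.3 -2.5 -0.9 0 0;9.3 -2.6 -0.7 0 0;9.3 0 0 2 0;9.3 0 0 2 0;9.3 0 0 0 0;9.3 0 0 0 0")

```text
time_s: 46.8
eef_pos: [0.4597, 0.0152, 0.2492]
eef_rot: [-2.0, -2.422, 0.003]
contact_force: [-0.7, 0.1, 0.6]
opening: 0.0935
grasp_force: 0.0
```

```bash
python3 - <<'E'
from h import *
go([.4601,.0153,.202])
p,d=camera('scene'); cv2.imwrite('pics/s5.png',p[100:400,120:520].repeat(2,0).repeat(2,1))
E
```

```text
t 46.8 tcp [0.4597 0.0152 0.2492] yaw_y 10.91 zax [-0.002 -0.001 -1.   ]
[0.4601 0.0153 0.202 ] shift cm [0.01 0.05 4.72]
```

View pics/s5.png

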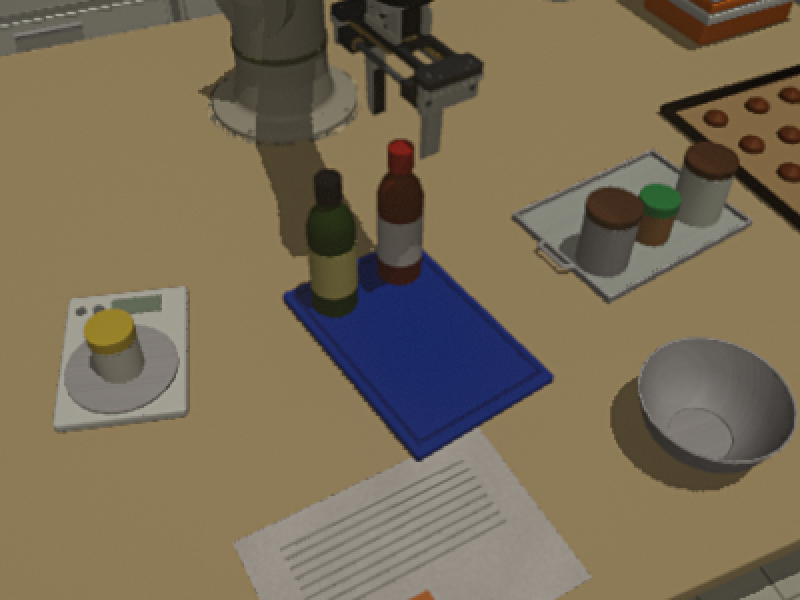

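The scene view shows the yellow jar mid-plate (118,350), the green jar between the canisters (657,215) and both bottles upright. Next I'll return the vinegar.

>>> step_arm(targets="9.3 0 0.02 1.5 0;9.3 0 0 1.5 0;9.3 0 0 1.2 0;9.3 0 0 0.4 0;9.3 0 0 0 0;3 0 0 0 0;0 0 0 0 0;0 0 0 0 0;0 0 0 0 0;0 0 0 0 0;0 0 0 0 0;0 0 0 0 0;0 0 0 0 0;0 0 0 0 0;0 0 0 0 0;0 0 0 0 0;0 0 0 0 0;0 0 0 0 0", squeeze=35)

```text
time_s: 48.65
eef_pos: [0.4604, 0.0154, 0.2036]
eef_rot: [-2.0, -2.423, 0.0]
contact_force: [-0.5, -0.6, 0.6]
opening: 0.0313
grasp_force: 35.0
```

>>> step_arm(targets="0 0 0 -0.3 0;0 0 0 -0.6 0;0 0 0 -1 0;0 0 0 -1.5 0;0 0 0 -2 0;0 0 0 -2 0;0 0 0 -2 0;0 0 0 -1.5 0;0 0 0 -1 0;0 0 0 0 0;0 0 0 0 0")

```text
time_s: 49.75
eef_pos: [0.4602, 0.0155, 0.3224]
eef_rot: [-1.999, -2.423, -0.0]
contact_force: [-0.5, -0.3, -4.0]
opening: 0.0312
grasp_force: 35.0
```

```bash
python3 - <<'E'
from h import *
go([.4434,.396,.32])
E
```

```text
t 49.8 tcp [0.4602 0.0155 0.3224] yaw_y 10.96 zax [-0.  0. -1.]
[0.4434 0.396  0.32  ] shift cm [37.67  5.58  0.25]
```

>>> step_arm(targets="0 1 0.33 0 0;0 1.5 0.33 0 0;0 2 0.33 0 0;0 2.6 0.33 0 0;0 2.6 0.33 0 0;0 2.6 0.33 0 0;0 2.6 0.33 0 0;0 2.6 0.33 0 0;0 2.6 0.33 0 0;0 2.6 0.33 0 0;0 2.6 0.33 0 0;0 2.6 0.33 0 0;0 2.6 0.33 0 0;0 2.6 0.33 0 0;0 2 0.33 0 0;0 1.5 0.33 0 0;0 1.1 0.33 0 0;0 0 0 0 0;0 0 0 0 0")

```text
time_s: 51.65
eef_pos: [0.4444, 0.3952, 0.3225]
eef_rot: [2.001, 2.422, -0.001]
contact_force: [0.0, -0.7, -3.8]
opening: 0.0316
grasp_force: 35.0
```

>>> step_arm(targets="0 0 0 0.8 0;0 0 0 1.5 0;0 0 0 2 0;0 0 0 2 0;0 0 0 2 0;0 0 0 1.6 0;0 0 0 1 0;0 0 0 0.7 0;0 0 0 0.5 0;0 0 0 0.3 0;0 0 0 0.2 0;0 0 0 0.1 0;0 0 0 0 0;0 0 0 0 0")

```text
time_s: 53.05
eef_pos: [0.4441, 0.3963, 0.1959]
eef_rot: [2.0, 2.423, 0.001]
contact_force: [-0.1, 0.2, -4.6]
opening: 0.0314
grasp_force: 35.0
```

>>> step_arm(targets="0 0 0 0.1 0;0 0 0 0.1 0;0 0 0 0.1 0;0 0 0 0.05 0;0 0 0 0.05 0;0 0 0 0.05 0;0 0 0 0 0;0 0 0 0 0")

```text
time_s: 53.85
eef_pos: [0.4442, 0.3963, 0.1916]
eef_rot: [-2.0, -2.423, -0.001]
contact_force: [-1.4, 0.1, 6.2]
opening: 0.0314
grasp_force: 35.0
```

>>> step_arm(targets="4 0 0 0 0;9.3 0 0 0 0;9.3 0 0 0 0;9.3 0 0 0 0;9.3 0 0 -0.5 0;9.3 0 0 -1.5 0;9.3 0 0 -2 0;9.3 0 0 -2.5 0;9.3 0 0 -2.5 0;9.3 0 0 -0.5 0;9.3 0 0 0 0")

```text
time_s: 54.95
eef_pos: [0.4442, 0.3964, 0.2869]
eef_rot: [-1.999, -2.423, -0.003]
contact_force: [-0.0, 0.1, -0.5]
opening: 0.0929
grasp_force: 0.0
```

>>> step_arm(targets="9.3 -1.6 -0.2 0 0;9.3 -3 -0.3 0 0;9.3 -3 -0.3 0 0;9.3 -3 -0.3 0 0;9.3 -3 -0.3 0 0;9.3 -3 -0.3 0 0;9.3 -3 -0.3 0 0;9.3 -3 -0.3 0 0;9.3 -3 -0.3 0 0;9.3 -3 -0.3 0 0;9.3 -3 -0.3 0 0;9.3 -3 -0.3 0 0;9.3 -3 -0.4 0 0;9.3 -3 -0.4 0 0;9.3 -3 -0.4 0 0;9.3 -2 -0.2 0 0;9.3 -2 -0.2 0 0;9.3 0 0 1.5 0;9.3 0 0 1.5 0;9.3 0 0 0 0")

```text
time_s: 56.95
eef_pos: [0.482, -0.0815, 0.254]
eef_rot: [-1.999, -2.419, 0.005]
contact_force: [-0.1, -0.3, 1.3]
opening: 0.0932
grasp_force: 0.0
```

```bash
python3 - <<'E'
from h import *
go([.4828,-.0812,.2035])
E
```

```text
t 57.0 tcp [ 0.482  -0.0815  0.254 ] yaw_y 10.86 zax [-0.005 -0.    -1.   ]
[ 0.4828 -0.0812  0.2035] shift cm [0.01 0.11 5.05]
```

>>> step_arm(targets="9.3 0 0.05 1.5 0;9.3 0 0 1.5 0;9.3 0 0 1.5 0;9.3 0 0 0.5 0;9.3 0 0 0 0;3 0 0 0 0;0 0 0 0 0;0 0 0 0 0;0 0 0 0 0;0 0 0 0 0;0 0 0 0 0;0 0 0 0 0;0 0 0 0 0;0 0 0 0 0;0 0 0 0 0;0 0 0 0 0;0 0 0 0 0;0 0 0 0 0")

```text
time_s: 58.75
eef_pos: [0.4845, -0.0808, 0.2061]
eef_rot: [-1.999, -2.423, 0.0]
contact_force: [-2.6, -1.0, 1.9]
opening: 0.0312
grasp_force: 35.0
```

>>> step_arm(targets="0 0 0 -0.3 0;0 0 0 -0.6 0;0 0 0 -1 0;0 0 0 -1.5 0;0 0 0 -2 0;0 0 0 -2 0;0 0 0 -2 0;0 0 0 -1.5 0;0 0 0 -1 0;0 0 0 0 0;0 0 0 0 0")

```text
time_s: 59.85
eef_pos: [0.4846, -0.0805, 0.325]
eef_rot: [-1.999, -2.423, -0.0]
contact_force: [-0.5, 0.2, -4.7]
opening: 0.0315
grasp_force: 34.9
```

```bash
python3 - <<'E'
from h import *
go([.459,.3258,.32])
E
```

```text
t 59.9 tcp [ 0.4846 -0.0805  0.325 ] yaw_y 10.95 zax [ 0.  0. -1.]
[0.459  0.3258 0.32  ] shift cm [40.38  5.21  0.51]
```

>>> step_arm(targets="0 1 0.29 0 0;0 1.5 0.29 0 0;0 2 0.29 0 0;0 2.6 0.29 0 0;0 2.6 0.29 0 0;0 2.6 0.29 0 0;0 2.6 0.29 0 0;0 2.6 0.29 0 0;0 2.6 0.29 0 0;0 2.6 0.29 0 0;0 2.6 0.29 0 0;0 2.6 0.29 0 0;0 2.6 0.29 0 0;0 2.6 0.29 0 0;0 2.6 0.29 0 0;0 2 0.29 0 0;0 1.5 0.29 0 0;0 1.2 0.29 0 0;0 0 0 0 0;0 0 0 0 0")

```text
time_s: 61.85
eef_pos: [0.4596, 0.3249, 0.325]
eef_rot: [2.0, 2.422, -0.001]
contact_force: [0.4, -0.2, -3.5]
opening: 0.0312
grasp_force: 34.9
```

>>> step_arm(targets="0 0 0 0.8 0;0 0 0 1.5 0;0 0 0 2 0;0 0 0 2 0;0 0 0 2 0;0 0 0 1.6 0;0 0 0 1 0;0 0 0 0.7 0;0 0 0 0.5 0;0 0 0 0.3 0;0 0 0 0.2 0;0 0 0 0 0;0 0 0 0 0")

```text
time_s: 63.15
eef_pos: [0.4595, 0.3259, 0.1994]
eef_rot: [1.999, 2.423, 0.001]
contact_force: [0.4, -0.1, -3.4]
opening: 0.031
grasp_force: 34.9
```

```bash
python3 - <<'E'
from h import *
go([.459,.3258,.194])
E
```

```text
t 63.1 tcp [0.4595 0.3259 0.1994] yaw_y 10.94 zax [ 0.  0. -1.]
[0.459  0.3258 0.194 ] shift cm [-0.   -0.05  0.54]
```

>>> step_arm(targets="0 0 0 0.1 0;0 0 0 0.1 0;0 0 0 0.1 0;0 0 0 0.1 0;0 0 0 0.05 0;0 0 0 0.05 0;0 0 0 0.05 0;0 0 0 0 0;0 0 0 0 0")

```text
time_s: 64.05
eef_pos: [0.4595, 0.3259, 0.194]
eef_rot: [-2.0, -2.423, -0.001]
contact_force: [-2.4, -1.1, 5.8]
opening: 0.0317
grasp_force: 35.0
```

Contact is made; I'll release, retreat upwards and move toward the free side.

>>> step_arm(targets="4 0 0 0 0;9.3 0 0 0 0;9.3 0 0 0 0;9.3 0 0 0 0;9.3 0 0 -0.5 0;9.3 0 0 -1.5 0;9.3 0 0 -2.5 0;9.3 0 0 -2.5 0;9.3 0 0 -2.5 0;9.3 0 0 -1.5 0;9.3 -2 0 0 0;9.3 -3 0 0 0;9.3 -3 0 0 0;9.3 -3 0 0 0;9.3 -3 0 0 0;9.3 -3 0 0 0;9.3 -3 0 0 0;9.3 -2 0 0 0;9.3 0 0 0 0;9.3 0 0 0 0")

```text
time_s: 66.05
eef_pos: [0.5007, 0.109, 0.3033]
eef_rot: [-2.001, -2.421, 0.001]
contact_force: [0.6, 0.9, 0.8]
opening: 0.0928
grasp_force: 0.0
```

```bash
python3 - <<'E'
from h import *
p,d=camera('scene'); cv2.imwrite('pics/s6.png',p); C0=cloud('scene',np.load('scene0.npy'));C=cloud('scene',d); p0=cv2.imread('pics/scene0.png')
for nm,cc,pp in(('0',C0,p0),('1',C,p)):
    H=cv2.cvtColor(pp,cv2.COLOR_BGR2HSV)
    B=(cc[...,2]>.195)&(cc[...,2]<.21)&(cc[...,0]>.42)&(cc[...,0]<.49)
    for k,lo,hi in(('oil',.305,.35),('vin',.375,.42)):
        q=cc[B&(cc[...,1]>lo)&(cc[...,1]<hi)];print(nm,k,len(q),np.round(q.mean(0),4) if len(q) else '')
    for k,lo,hi in(('cl',.42,.5),('cr',.245,.32)):
        q=cc[(cc[...,2]>.096)&(cc[...,2]<.108)&(cc[...,0]>.49)&(cc[...,0]<.58)&(cc[...,1]>lo)&(cc[...,1]<hi)];print(nm,k,np.round(q.mean(0),4))
print(get_obs()['contact_force'],get_obs()['eef_pos'])
E
```

```text
0 oil 97 [0.4625 0.3207 0.2011]
0 vin 89 [0.4483 0.3906 0.2014]
0 cl [0.5116 0.4577 0.1002]
0 cr [0.5358 0.2789 0.1014]
1 oil 95 [0.4621 0.3199 0.2011]
1 vin 91 [0.4487 0.3905 0.2012]
1 cl [0.5115 0.4576 0.1001]
1 cr [0.5357 0.2786 0.1013]
[ 0.15437322 -0.45899076  0.06184394] [0.50071959 0.10987552 0.30325999]
```

View pics/s6.png

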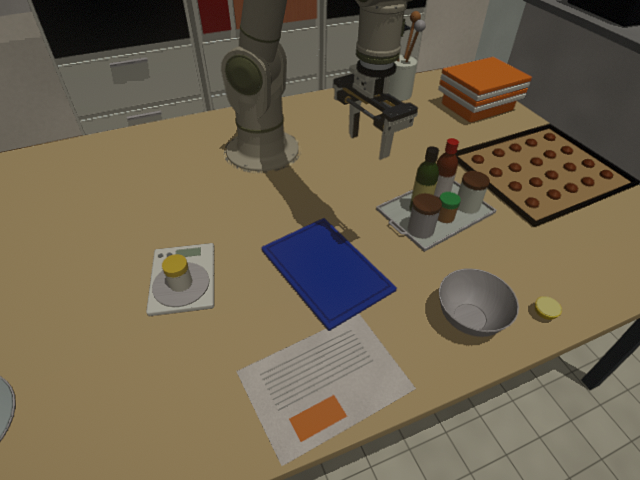

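The final view shows the bottles back on the tray (428,175 and 449,168), the green jar in the freed place (449,207) and the yellow jar on the plate (178,272). Bottles and canisters are all within about 1 mm of their starting positions.

```bash
python3 -c "
from station import *
print(finish_job())"
```

```text
the job is handed in; nothing more can be done
None
```

The job is handed in: the yellow jar is on the scale plate, the green jar is in the freed tray place, both bottles are back within about 1 mm of their starting spots, and the canisters are unmoved; no verdict came back.

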